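# Put the sharpening stones away in the clip-top case

### The job

Put all the sharpening stones away: pile them flat and squarely on top of one another, lengthwise in the open steel case, with their edges lined up into one neat stack. Then shut the case's lid and, once it is down, swing the wire bail up and over center until it snaps home across the lid, so that the lid is clamped shut. Leave the flashlight, the tape measure and the padlock where they are.

Things in the scene. Friction and masses are not known exactly. Their poses are not given: they have to be found in the camera images.
- case: grey steel clip-top case, fixed, 166 mm long (its x), 120 mm wide (its y), 80 mm tall when shut; origin under its centre, z up. Lower part: open tray, rim 45 mm up, 112 mm wide inside, floor 4 mm. Lid hinged at the short +x end, wire bail near the short -x end. Clear height shut: 72 mm
- case_floor (a point): centre of the upper face of the case's floor, 4 mm above the bench; axes as the case's. A pile here stands between four corner guides (flared, 60 mm tall, 60 mm apart across) and end stops 152 mm apart; the middle 90 mm of each long side is free for fingers
- lid (a joint): lid hinge, rad: 0 = shut on the rim, 1.9 = fully open (stop), leaning back past the +x end. Hollow cover 35 mm deep, 166 x 120 mm, 0.35 kg, damped hinge; left alone it falls open above about 1.35 rad and softly shut below about 1.2 rad. Cannot shut while the bail lies in its place, nor open while the bail is clamped
- lid_hinge (a point): point on the lid's hinge axis (which runs along the case's y), middle of the +x end, at the rim, 83 mm from the case's centre and 45 mm above the bench
- lid_front (a point): middle of the lid's free front edge on its outer face: 166 mm from the hinge along the lid, 35 mm outward; highest part of the open lid (about 0.19 m above the bench when fully open). The lid can be pushed here from behind
- bail (a joint): wire bail hinge, rad: 1.6 = open, swung down in front of the case (stop); 0 = clamped, lying over the lid, 0.30 rad past upright (stop). 0.30 = upright, the dead centre: an over-centre spring drives it from there to either stop, with 1 to 2 N at the grip
- bail_pivot (a point): middle of the bail's pivot axis (along the case's y), 63 mm from the case's centre toward its -x end, 30 mm above the bench
- bail_grip (a point): centre of the bail's grip sleeve, a round bar 14 mm thick, 52 mm long along the case's y, 82 mm from the pivot axis; wire legs 32 mm either side of its middle. Open: 52 mm above the bench, 59 mm ahead of the case's -x end. Clamped: 28 mm above the lid's top. Wire 5.6 mm thick, its cross bars 58 mm from the pivot axis, 134 mm wide over all
- stone_1: flat sharpening stone, a rectangular bar 140 mm long, 50 mm wide, 8 mm thick, 0.14 kg, dark grey underneath and brownish above; origin at the centre of its underside, x along its length, y across its width. May be absent (None)
- stone_2: flat sharpening stone, a rectangular bar 140 mm long, 50 mm wide, 8 mm thick, 0.14 kg, dark grey underneath and brownish above; origin at the centre of its underside, x along its length, y across its width. May be absent (None)
- stone_3: flat sharpening stone, a rectangular bar 140 mm long, 50 mm wide, 8 mm thick, 0.14 kg, dark grey underneath and brownish above; origin at the centre of its underside, x along its length, y across its width. May be absent (None)
- stone_4: flat sharpening stone, a rectangular bar 140 mm long, 50 mm wide, 8 mm thick, 0.14 kg, dark grey underneath and brownish above; origin at the centre of its underside, x along its length, y across its width. May be absent (None)
- stone_5: flat sharpening stone, a rectangular bar 140 mm long, 50 mm wide, 8 mm thick, 0.14 kg, dark grey underneath and brownish above; origin at the centre of its underside, x along its length, y across its width. May be absent (None)
- stone_6: flat sharpening stone, a rectangular bar 140 mm long, 50 mm wide, 8 mm thick, 0.14 kg, dark grey underneath and brownish above; origin at the centre of its underside, x along its length, y across its width. May be absent (None)
- flashlight: black flashlight lying on the bench, 170 x 45 x 44 mm, bystander; origin under its centre
- tape_measure: green tape measure, 84 x 40 x 65 mm, bystander; origin under its centre
- padlock: brass padlock, 64 x 42 x 18 mm, bystander; origin under its centre

How it is judged (in metres and radians):
On the way, in this order (a step that is already met when the one before it is completed fails the run):
1. every stone lies flat in one square pile in the open case (z of stone_1 in the frame of case_floor between -0.003 and 0.047 m and horizontal distance between each of stone_1, stone_2, stone_3, stone_4, stone_5, stone_6 and case_floor below 0.03 m and angle between the z axis of each of stone_1, stone_2, stone_3, stone_4, stone_5, stone_6 and the z axis of case, either way round below 0.1 rad and angle between the x axis of each of stone_1, stone_2, stone_3, stone_4, stone_5, stone_6 and the x axis of case, either way round below 0.12 rad and linear speed of each of stone_1, stone_2, stone_3, stone_4, stone_5, stone_6 below 0.03 m/s and z of stone_2 in the frame of case_floor between -0.003 and 0.047 m and z of stone_3 in the frame of case_floor between -0.003 and 0.047 m and z of stone_4 in the frame of case_floor between -0.003 and 0.047 m and z of stone_5 in the frame of case_floor between -0.003 and 0.047 m and z of stone_6 in the frame of case_floor between -0.003 and 0.047 m and horizontal distance between stone_1 and stone_2 below 0.012 m and horizontal distance between each of stone_1, stone_2 and stone_3 below 0.012 m and horizontal distance between each of stone_1, stone_2, stone_3 and stone_4 below 0.012 m and horizontal distance between each of stone_1, stone_2, stone_3, stone_4 and stone_5 below 0.012 m and horizontal distance between each of stone_1, stone_2, stone_3, stone_4, stone_5 and stone_6 below 0.012 m and value of joint lid above 1 rad), for 0.2 s.
2. the lid is down, the bail not yet over center (value of joint lid below 0.04 rad and value of joint bail above 0.6 rad), for 0.2 s.
3. the bail is over center and home, the lid clamped shut (value of joint lid below 0.04 rad and value of joint bail below 0.08 rad), for 0.2 s.
At the end, for the whole second after the job is handed in: every stone that is present lies flat in the case, within 7 degrees of lengthwise and 30 mm of its middle, the centres of any two within 12 mm of each other seen from above; the lid is shut (within 0.04 rad) and the bail is home past its dead centre (within 0.08 rad) (all of step 3 and z of stone_1 in the frame of case_floor between -0.003 and 0.047 m and horizontal distance between each of stone_1, stone_2, stone_3, stone_4, stone_5, stone_6 and case_floor below 0.03 m and angle between the z axis of each of stone_1, stone_2, stone_3, stone_4, stone_5, stone_6 and the z axis of case, either way round below 0.1 rad and angle between the x axis of each of stone_1, stone_2, stone_3, stone_4, stone_5, stone_6 and the x axis of case, either way round below 0.12 rad and z of stone_2 in the frame of case_floor between -0.003 and 0.047 m and z of stone_3 in the frame of case_floor between -0.003 and 0.047 m and z of stone_4 in the frame of case_floor between -0.003 and 0.047 m and z of stone_5 in the frame of case_floor between -0.003 and 0.047 m and z of stone_6 in the frame of case_floor between -0.003 and 0.047 m and horizontal distance between stone_1 and stone_2 below 0.012 m and horizontal distance between each of stone_1, stone_2 and stone_3 below 0.012 m and horizontal distance between each of stone_1, stone_2, stone_3 and stone_4 below 0.012 m and horizontal distance between each of stone_1, stone_2, stone_3, stone_4 and stone_5 below 0.012 m and horizontal distance between each of stone_1, stone_2, stone_3, stone_4, stone_5 and stone_6 below 0.012 m); the robot touches nothing.
It fails at once if the flashlight is moved more than 30 mm (distance of flashlight from where it was at the start of the episode above 0.03 m).
It fails at once if the tape measure is moved more than 30 mm (distance of tape_measure from where it was at the start of the episode above 0.03 m).
It fails at once if the padlock is moved more than 30 mm (distance of padlock from where it was at the start of the episode above 0.03 m).
Of stone_1, stone_2, stone_3, stone_4, stone_5, stone_6 only 4 to 6 are there at a start; the rules pass over those that are not, and their reading is None.
At some moment in a run one of stone_1, stone_2, stone_3, stone_4, stone_5, stone_6 may be knocked a few centimetres aside while the robot is not near it.
Once in a run the grip may slacken for a moment while it holds something.
It also fails if it takes over 210 s, if anything falls off the work surface, if the arm or the gripper's body presses on something with over 40 N, if the wrist force passes 120 N, or if a joint passes its speed limit or range.

### The arm

A 6-joint arm with a two-finger parallel gripper is mounted at the origin on a cart in front of the work surface, level with it; the furniture and walls round the work are solid. World frame = base frame: x ahead of the robot, y to its left, z up, the work surface at z = 0. Lengths are in mm, angles in rad, forces in N, time in s.
With the tool pointing down it reaches from about 350 to 775 mm from the base axis. Payload 7.3 kg.
Tool frame: the origin (TCP) lies at the very end of the fingers, on their centre line; the grasp point (between the pads) lies 19 mm behind it; x points along the fingers, z is the direction in which the jaws open and shut, and the axes are right-handed (so a half turn about x gives the same grasp; the last joint's range is limited). The gripper opens to 92 mm and grips with 3 to 60 N. Pads are 19 mm wide; open, the fingers measure 130 mm over their backs; the gripper's body (75 mm by 190 mm) begins 47 mm behind the grasp point.
Start: joints at [1.014, 0.342, 1.524, -0, 1.275, -0.146], TCP at [209.643, 481.347, 226.741] pointing down, gripper open.
Joint ranges: [-2.53, 2.53], [-0.77, 2.02], [0.04, 2.7], [-1, 4.14], [0.28, 2.66], [-3.11, 3.11]. Speed limits (rad/s): [2.57, 2.57, 3.14, 3.14, 3.14, 3.14].

### API

Orientations are given as [roll, pitch, yaw] about the fixed x, y, z axes, in that order (R = Rz(yaw) Ry(pitch) Rx(roll)).
In Python, from plant import * gives the robot as it stands.
- The arm moves only by the tool carry_out, never from a script. Its argument "rows" is a list of rows, each a list of 4 numbers: the shift along the world's x, y, z in mm, then the turn about the world's z in degrees. In form: [[x, y, z, twist], ...]. A call has 1 to 20 rows; each row is the pose to reach, as a shift and turn from the pose measured when the call began; what a row does not reach only later rows make up. A row lasts 1/12 s, in which the tool goes at most 41.7 mm and 7.16 degrees, less where a joint would pass 70% of its speed; a pose out of reach is approached as far as the arm can. A call with a gripper value outside its range is refused whole. "hand" is the finger opening in mm, from 0 to 91.8, set as the call begins (left out, the last holds). The fingers move at their own pace and stop on an object; the grip force is fixed at half the most. Time passes only in rows, so rows that repeat a pose let the fingers close. It gives the time, the measured TCP pose, the force and the opening at its end, in the units of the state.
- get_obs(): the state, without advancing time (a new reading comes with each control period).
- capture(name): name is "side" or "top"; returns the picture (480x640x3 uint8, red, green, blue); there is no depth.
- camera_info(name): a dict with "camera_matrix" (3x3 intrinsics, pixels), "pose" (4x4, takes a point from camera to world coordinates). Camera axes: x right, y down, z forward; pixel columns grow to the right and rows downward; lengths in mm; the calibration is good to about 2 mm. A picture is of the moment at which its call begins. camera_info takes no time and is no camera call.
- close_job(): hands the job in, once; it reports no verdict.
The state is a dict: "time": time; "joint_positions": joint angles; "dq": joint speeds; "tau": joint torques, N m; "tool_pos": TCP position; "tcp_rot": TCP orientation; "contact_force": force on the tool from outside, world axes, zero at the start; "moment": the same for the moment, N m; "grip_width": finger opening in mm.
Only numpy, scipy, OpenCV 4.12 (cv2) and the standard library are available. Lean on these libraries where they do the work, as an engineer would, in place of code of your own. Each camera call takes 0.05 s, during which the arm holds its last target. There are 200 camera calls.

## Working session

There is one attempt and no reset: what is moved stays moved. The work goes in short steps, Python scripts to look and compute and a tool call to move; the robot and the scene stay as the last step left them, time stands still between calls to the robot, and variables do not carry over. Pictures are saved under pics/ and viewed, about 12 in all and at most 16, crops included, and the job is handed in when it is done.

Besides the shell and the picture viewer there is one more tool, called after "Request:" by a JSON object that holds its "api" and its "payload", one argument or row to a line. carry_out: Moves the arm, as the interface text tells. Its arguments: {"type":"object","properties":{"rows":{"type":"array"},"hand":{"type":"number"}},"required":["rows"]}

```bash
mkdir -p pics; ls; python3 - <<'E'
from plant import *
import cv2
print(get_obs())
for n in("top","side"):
    i=camera_info(n);print(n,i["camera_matrix"],i["pose"])
    cv2.imwrite(f"pics/{n}0.png",capture(n)[:,:,::-1])
E
```

```text
pics
{'time': 0.0, 'joint_positions': array([ 1.01402602e+00,  3.42726088e-01,  1.52500080e+00, -3.66710909e-06,
        1.27541327e+00, -1.46014925e-01]), 'dq': array([-9.42017287e-04, -3.50970454e-05,  2.69249137e-03,  2.60041171e-04,
       -7.56761738e-04, -1.66600818e-03]), 'tau': array([-6.49117883e-04, -4.31246638e+01, -2.44216383e+01,  7.16448203e-02,
        5.60732873e-02, -1.50401779e-04]), 'tool_pos': array([209.40518259, 480.98823372, 226.04888297]), 'tcp_rot': array([ 2.99784371,  1.56924881, -2.12529958]), 'contact_force': array([-0.41374762, -0.34953897,  0.75271089]), 'moment': array([-0.00331485, -0.00410168,  0.00413159]), 'grip_width': 91.82725452140347}
top [[546.95581049   0.         316.22079718]
 [  0.         546.95581049 239.52644379]
 [  0.           0.           1.        ]] [[-4.51331573e-03 -9.90344799e-01  1.38552550e-01  4.02238593e+02]
 [-9.99966089e-01  3.51524627e-03 -7.44740409e-03 -4.79169950e+01]
 [ 6.88845158e-03 -1.38581464e-01 -9.90327081e-01  1.26841959e+03]
 [ 0.00000000e+00  0.00000000e+00  0.00000000e+00  1.00000000e+00]]
side [[454.87347577   0.         326.23112971]
 [  0.         454.87347577 241.6058368 ]
 [  0.           0.           1.        ]] [[ 9.99977773e-01  6.63535362e-03  6.51642262e-04  5.55554694e+02]
 [ 3.68265801e-03 -6.31166800e-01  7.75638388e-01 -9.19554342e+02]
 [ 5.55792994e-03 -7.75618748e-01 -6.31177207e-01  7.94918303e+02]
 [ 0.00000000e+00  0.00000000e+00  0.00000000e+00  1.00000000e+00]]
```

View pics/top0.png

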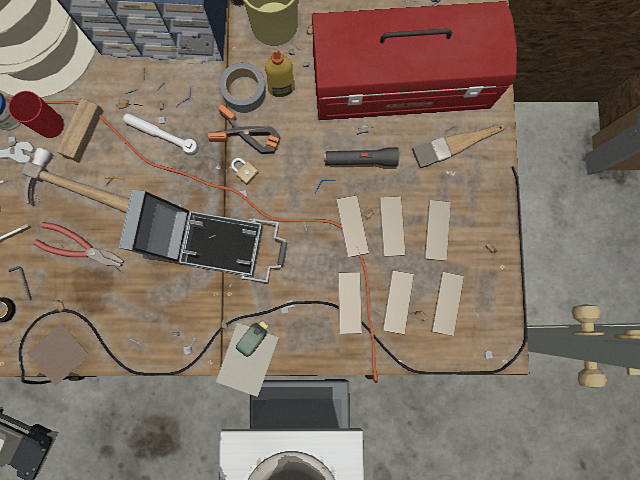

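View pics/side0.png

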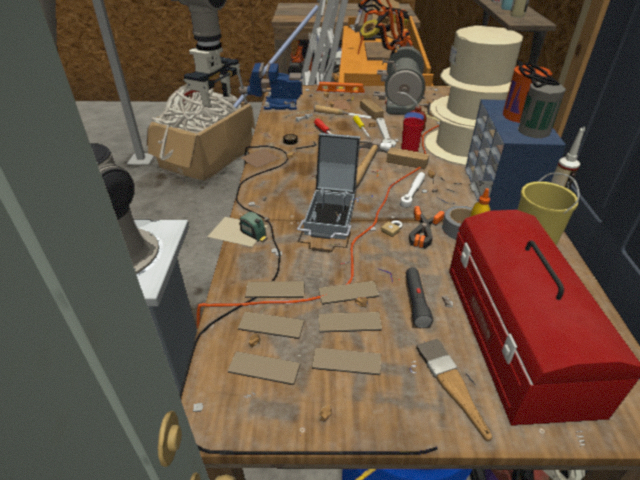

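```bash
cat > h.py <<'E'
from plant import *
import numpy as np, cv2
from scipy.spatial.transform import Rotation as Rn
def ray(name,uv,z):
    i=camera_info(name);K=np.array(i["camera_matrix"]);T=np.array(i["pose"])
    uv=np.atleast_2d(np.asarray(uv,float))
    d=(T[:3,:3]@np.linalg.inv(K)@np.c_[uv,np.ones(len(uv))].T).T
    o=T[:3,3];return o+d*((z-o[2])/d[:,2])[:,None]
def proj(name,P):
    i=camera_info(name);K=np.array(i["camera_matrix"]);T=np.linalg.inv(np.array(i["pose"]))
    p=K@(T[:3,:3]@np.atleast_2d(P).T+T[:3,3:]);return (p[:2]/p[2]).T
def snap(name,fn=None):
    im=capture(name)
    if fn: cv2.imwrite(f"pics/{fn}.png",im[:,:,::-1])
    return im
def jaw():
    o=get_obs();R=Rn.from_euler('xyz',o["tcp_rot"]).as_matrix();z=R[:,2]
    return o,np.degrees(np.arctan2(z[1],z[0])),R
def stones(im,z=8,roi=(290,180,520,345)):
    x0,y0,x1,y1=roi
    h=cv2.cvtColor(im,cv2.COLOR_RGB2HSV)
    m=cv2.inRange(h,(5,15,165),(30,75,255));k=np.zeros_like(m);k[y0:y1,x0:x1]=m[y0:y1,x0:x1]
    k=cv2.morphologyEx(k,cv2.MORPH_OPEN,np.ones((3,3)))
    k=cv2.morphologyEx(k,cv2.MORPH_CLOSE,np.ones((5,5)))
    out=[]
    for c in cv2.findContours(k,cv2.RETR_EXTERNAL,cv2.CHAIN_APPROX_NONE)[0]:
        if cv2.contourArea(c)<500: continue
        P=ray("top",c[:,0,:],z)[:,:2].astype(np.float32)
        (cx,cy),_,_=r=cv2.minAreaRect(P);b=cv2.boxPoints(r)
        e=[b[1]-b[0],b[2]-b[1]];e.sort(key=np.linalg.norm)
        out.append((cx,cy,np.degrees(np.arctan2(*e[1][::-1]))%180,*[np.linalg.norm(v) for v in e[::-1]]))
    return out
def report():
    o,j,R=jaw();print("t %.1f tcp"%o["time"],o["tool_pos"].round(1),"jaw %.1f"%(j%180),"xaxis",R[:,0].round(3),"q6 %.2f"%o["joint_positions"][5],"w %.1f"%o["grip_width"],"F",o["contact_force"].round(1))
    for s in stones(snap("top")): print("stone c(%.1f,%.1f) long %.1f L%.0f W%.0f"%s)
E
python3 - <<'E'
from h import *
report()
im=snap("top")
cv2.imwrite("pics/case.png",cv2.resize(im[170:300,110:310],None,fx=4,fy=4,interpolation=cv2.INTER_CUBIC)[:,:,::-1])
E
```

```text
t 0.1 tcp [209.5 481.  226.1] jaw 66.5 xaxis [-0.001 -0.001 -1.   ] q6 -0.15 w 91.9 F [-0.4  0.8 -0.4]
stone c(430.2,-358.4) long 168.2 L138 W48
stone c(432.3,-133.3) long 0.9 L137 W48
stone c(434.1,-244.6) long 169.6 L138 W48
stone c(601.0,-341.4) long 173.9 L138 W48
stone c(610.8,-235.2) long 2.7 L138 W48
stone c(611.5,-141.7) long 10.6 L139 W48
```

View pics/case.png

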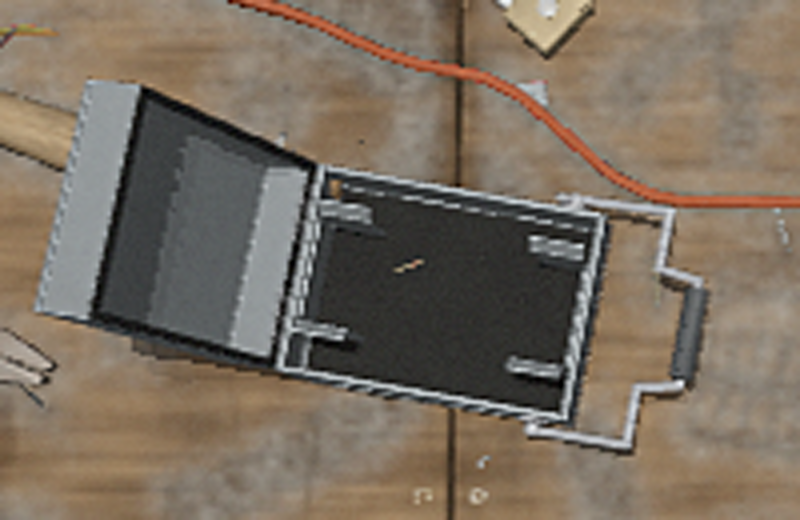

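```bash
python3 - <<'E'
from h import *
f=lambda pts,z: ray("top",np.array(pts)/4+np.array([110,170])-0.375,z)[:,:2]
c=f([(322,167),(606,215),(565,420),(278,370)],45);print(c.round(1))
e=[np.linalg.norm(c[i]-c[(i+1)%4]) for i in range(4)];print(np.round(e,1))
ctr=c.mean(0);ax=(c[0]+c[3]-c[1]-c[2]);th=np.degrees(np.arctan2(ax[1],ax[0]));print("case",ctr,th)
g=f([(690,335)],52)[0];d=g-ctr;a=np.radians(th);u=np.array([np.cos(a),np.sin(a)]);v=np.array([-u[1],u[0]])
print("grip",g,d@u,d@v)
# guides tops at z=60
G=f([(345,206),(560,241),(535,372),(320,334)],60);print([( (p-ctr)@u,(p-ctr)@v) for p in G])
gl=f([(62,195)],190)[0];print("lidfront",gl,(gl-ctr)@u,(gl-ctr)@v)
E
```

```text
[[639.  229. ]
 [610.8  67.6]
 [494.7  89.4]
 [523.3 250.5]]
[163.9 118.2 163.6 117.6]
case [566.945522   159.11160399] 79.99960592015393
grip [541.41544401  19.34367372] -142.0777988597122 0.870795141592978
[(np.float64(60.37870132174472), np.float64(-36.97491596565793)), (np.float64(-61.74524105680006), np.float64(-37.96204233877772)), (np.float64(-61.759700412512075), np.float64(36.57956440356526)), (np.float64(59.672924652575205), np.float64(36.03216043966254))]
lidfront [597.11845741 325.3842361 ] 168.98605825086761 -0.8404388791346882
```

Request:
{"api": "carry_out", "payload": {
  "rows": [
    [223, -614, -146, 24],
    [223, -614, -146, 24],
    [223, -614, -146, 24],
    [223, -614, -146, 24],
    [223, -614, -146, 24],
    [223, -614, -146, 24],
    [223, -614, -146, 24],
    [223, -614, -146, 24],
    [223, -614, -146, 24],
    [223, -614, -146, 24],
    [223, -614, -146, 24],
    [223, -614, -146, 24],
    [223, -614, -146, 24],
    [223, -614, -146, 24],
    [223, -614, -146, 24],
    [223, -614, -146, 24],
    [223, -614, -146, 24],
    [223, -614, -146, 24],
    [223, -614, -146, 24],
    [223, -614, -146, 24]
  ],
  "hand": 70
}}

```text
time: 1.87
tool_pos: [431.8, -131.6, 80.3]
tcp_rot: [1.661, 1.57, -3.043]
contact_force: [-0.3, 0.2, -0.5]
grip_width: 69.7
```

```bash
python3 -c "
from h import *
report()"
```

```text
t 1.9 tcp [ 431.8 -131.6   80.3] jaw 90.5 xaxis [-0.001 -0.    -1.   ] q6 -2.04 w 69.7 F [-0.3  0.2 -0.5]
stone c(430.2,-358.4) long 168.2 L138 W48
stone c(446.3,-175.0) long 63.5 L176 W45
stone c(601.0,-341.4) long 173.9 L138 W48
stone c(610.8,-235.2) long 2.7 L138 W48
stone c(611.4,-141.6) long 10.6 L139 W48
```

Request:
{"api": "carry_out", "payload": {
  "rows": [
    [0, -1.5, -35, 0],
    [0, -1.5, -60, 0],
    [0, -1.5, -72, 0],
    [0, -1.5, -78, 0],
    [0, -1.5, -78, 0],
    [0, -1.5, -78, 0]
  ]
}}

```text
time: 2.42
tool_pos: [432.3, -132.4, 3.2]
tcp_rot: [3.068, 1.57, -1.634]
contact_force: [0.4, -0.4, 0.2]
grip_width: 70.0
```

Request:
{"api": "carry_out", "payload": {
  "rows": [
    [0, 0, 0, 0],
    [0, 0, 0, 0],
    [0, 0, 0, 0],
    [0, 0, 0, 0],
    [0, 0, 0, 0],
    [0, 0, 0, 0],
    [0, 0, 0, 0],
    [0, 0, 15, 0],
    [0, 0, 40, 0],
    [0, 0, 80, 0],
    [0, 0, 110, 0],
    [0, 0, 110, 0]
  ],
  "hand": 40
}}

```text
time: 3.42
tool_pos: [435.1, -133.8, 118.3]
tcp_rot: [-2.113, 1.561, -0.531]
contact_force: [1.6, 0.4, -0.7]
grip_width: 49.2
```

```bash
python3 -c "
from h import *
report();snap('side','side1')"
```

```text
t 3.4 tcp [ 435.1 -133.8  118.3] jaw 90.6 xaxis [ 0.009 -0.005 -1.   ] q6 -2.05 w 49.2 F [ 1.6  0.4 -0.7]
stone c(430.2,-358.4) long 168.2 L138 W48
stone c(448.8,-182.0) long 63.2 L184 W45
stone c(601.0,-341.4) long 173.9 L138 W48
stone c(610.8,-235.2) long 2.7 L138 W48
stone c(611.6,-141.7) long 10.6 L138 W49
```

Request:
{"api": "carry_out", "payload": {
  "rows": [
    [132, 293, 0, 79.4],
    [132, 293, 0, 79.4],
    [132, 293, 0, 79.4],
    [132, 293, 0, 79.4],
    [132, 293, 0, 79.4],
    [132, 293, 0, 79.4],
    [132, 293, 0, 79.4],
    [132, 293, 0, 79.4],
    [132, 293, 0, 79.4],
    [132, 293, 0, 79.4],
    [132, 293, 0, 79.4],
    [132, 293, 0, 79.4],
    [132, 293, 0, 79.4],
    [132, 293, 0, 79.4],
    [132, 293, 0, 79.4],
    [132, 293, 0, 79.4]
  ]
}}

```text
time: 4.85
tool_pos: [564.5, 160.2, 113.6]
tcp_rot: [-2.173, 1.568, 0.792]
contact_force: [0.0, 0.3, -0.8]
grip_width: 49.2
```

```bash
python3 -c "
from h import *
report();im=snap('side')
cv2.imwrite('pics/s2.png',cv2.resize(im[110:270,240:420],None,fx=4,fy=3.75)[:,:,::-1])"
```

```text
t 4.8 tcp [564.5 160.2 113.6] jaw 169.9 xaxis [ 0.002  0.002 -1.   ] q6 -2.82 w 49.2 F [ 0.   0.3 -0.8]
stone c(430.2,-358.4) long 168.2 L138 W48
stone c(434.1,-244.6) long 169.6 L138 W48
stone c(601.0,-341.4) long 173.9 L138 W48
stone c(610.8,-235.2) long 2.7 L138 W48
stone c(611.5,-141.7) long 10.6 L139 W48
```

View pics/s2.png

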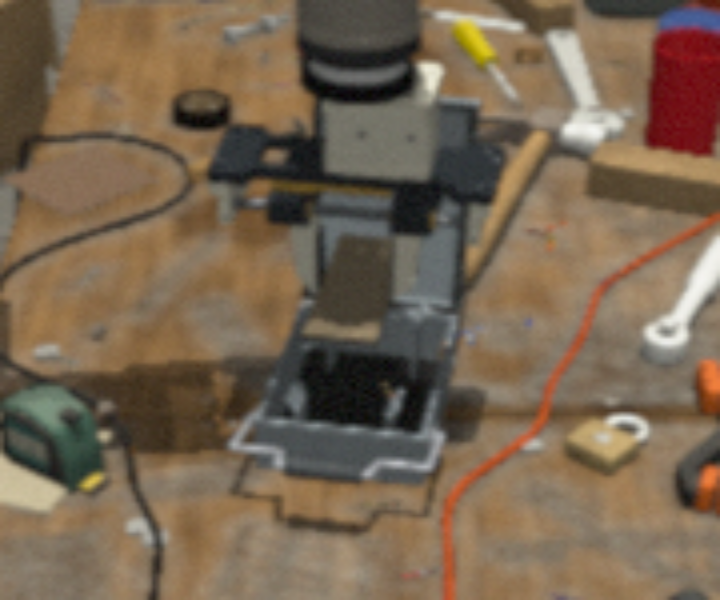

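```bash
python3 -c "
from h import *
a=np.radians(80);u=np.array([np.cos(a),np.sin(a),0]);v=np.array([-u[1],u[0],0])
c=np.array([564.5,160.2,110.4])
for z in(0,8):
  P=[c+s*70*u+t*25*v+[0,0,z] for s in(-1,1) for t in(-1,1)]
  print(z,((proj('side',P)-[240,110])*[4,3.75]).round(0).tolist())
"
```

```text
0 [[377.0, 347.0], [303.0, 340.0], [409.0, 247.0], [341.0, 240.0]]
8 [[377.0, 338.0], [303.0, 330.0], [409.0, 238.0], [341.0, 231.0]]
```

Request:
{"api": "carry_out", "payload": {
  "rows": [
    [2.5, -1, 0, 0.1],
    [2.5, -1, -20, 0.1],
    [2.5, -1, -45, 0.1],
    [2.5, -1, -70, 0.1],
    [2.5, -1, -85, 0.1],
    [2.5, -1, -95, 0.1],
    [2.5, -1, -102, 0.1],
    [2.5, -1, -105, 0.1],
    [2.5, -1, -105, 0.1],
    [2.5, -1, -105, 0.1],
    [2.5, -1, -105, 0.1]
  ]
}}

```text
time: 5.87
tool_pos: [567.9, 159.4, 10.0]
tcp_rot: [-2.515, 1.566, 0.453]
contact_force: [0.1, -0.3, -1.2]
grip_width: 48.8
```

Request:
{"api": "carry_out", "payload": {
  "rows": [
    [0, 0, -3, 0],
    [0, 0, -3, 0],
    [0, 0, -3, 0]
  ]
}}

```text
time: 6.12
tool_pos: [568.7, 159.5, 7.9]
tcp_rot: [-2.609, 1.564, 0.359]
contact_force: [0.4, 0.5, 3.1]
grip_width: 49.2
```

Request:
{"api": "carry_out", "payload": {
  "rows": [
    [0, 0, 0, 0],
    [0, 0, 0, 0],
    [0, 0, 0, 0],
    [0, 0, 0, 0],
    [0, 0, 20, 0],
    [0, 0, 60, 0],
    [0, 0, 100, 0],
    [0, 0, 120, 0],
    [0, 0, 120, 0]
  ],
  "hand": 61
}}

```text
time: 6.87
tool_pos: [571.6, 160.0, 133.4]
tcp_rot: [-2.737, 1.554, 0.231]
contact_force: [0.4, 0.7, 0.2]
grip_width: 61.5
```

```bash
python3 -c "
from h import *
report()"
```

```text
t 6.9 tcp [571.6 160.  133.4] jaw 170.0 xaxis [ 0.016  0.004 -1.   ] q6 -2.83 w 61.5 F [0.4 0.7 0.2]
stone c(430.2,-358.4) long 168.2 L138 W48
stone c(434.1,-244.6) long 169.7 L138 W48
stone c(601.0,-341.4) long 173.9 L138 W48
stone c(610.8,-235.2) long 2.7 L138 W48
stone c(611.5,-141.7) long 10.6 L139 W48
```

Request:
{"api": "carry_out", "payload": {
  "rows": [
    [40, -302, 0, -69.4],
    [40, -302, 0, -69.4],
    [40, -302, 0, -69.4],
    [40, -302, 0, -69.4],
    [40, -302, 0, -69.4],
    [40, -302, 0, -69.4],
    [40, -302, -40, -69.4],
    [40, -302, -73, -69.4],
    [40, -302, -73, -69.4],
    [40, -302, -73, -69.4],
    [40, -302, -73, -69.4],
    [40, -302, -73, -69.4],
    [40, -302, -73, -69.4],
    [40, -302, -73, -69.4],
    [40, -302, -95, -69.4],
    [40, -302, -115, -69.4],
    [40, -302, -126, -69.4],
    [40, -302, -131, -69.4],
    [40, -302, -131, -69.4],
    [40, -302, -131, -69.4]
  ],
  "hand": 70
}}

```text
time: 8.58
tool_pos: [610.3, -141.9, 0.7]
tcp_rot: [-2.685, 1.558, -0.928]
contact_force: [-1.5, 0.8, 4.6]
grip_width: 69.9
```

```bash
python3 -c "
from h import *
report()"
```

```text
t 8.6 tcp [ 610.3 -141.9    0.7] jaw 100.7 xaxis [ 0.007 -0.01  -1.   ] q6 -2.10 w 69.9 F [-1.5  0.8  4.6]
stone c(430.2,-358.5) long 168.2 L138 W48
stone c(434.1,-244.7) long 169.8 L138 W48
stone c(601.0,-341.4) long 173.9 L138 W48
stone c(682.6,-172.5) long 70.9 L160 W35
```

Request:
{"api": "carry_out", "payload": {
  "rows": [
    [1, 0, 2, 0],
    [1, 0, 2, 0],
    [1, 0, 2, 0],
    [1, 0, 2, 0],
    [1, 0, 2, 0],
    [1, 0, 2, 0],
    [1, 0, 2, 0],
    [1, 0, 20, 0],
    [1, 0, 55, 0],
    [0, 0, 95, 0],
    [-43, 301, 114, 69.3],
    [-43, 301, 114, 69.3],
    [-43, 301, 114, 69.3],
    [-43, 301, 114, 69.3],
    [-43, 301, 114, 69.3],
    [-43, 301, 114, 69.3],
    [-43, 301, 114, 69.3],
    [-43, 301, 114, 69.3],
    [-43, 301, 114, 69.3],
    [-43, 301, 114, 69.3]
  ],
  "hand": 40
}}

```text
time: 10.3
tool_pos: [566.4, 160.6, 114.1]
tcp_rot: [-2.688, 1.56, 0.289]
contact_force: [0.9, 0.4, -0.7]
grip_width: 49.3
```

Request:
{"api": "carry_out", "payload": {
  "rows": [
    [0, 0, 0, 3],
    [0, 0, 0, 3],
    [0, 0, 0, 3],
    [0, 0, 0, 3]
  ]
}}

```text
time: 10.63
tool_pos: [566.2, 160.3, 113.8]
tcp_rot: [-2.68, 1.56, 0.347]
contact_force: [0.5, -0.6, -1.1]
grip_width: 49.5
```

```bash
python3 -c "
from h import *
report()
im=snap('top');p=cv2.resize(im[180:310,150:300],None,fx=3,fy=3)
im=snap('side');q=cv2.resize(im[140:270,270:420],None,fx=3,fy=3)
cv2.imwrite('pics/s3.png',np.hstack([p,q])[:,:,::-1])"
```

```text
t 10.6 tcp [566.2 160.3 113.8] jaw 173.4 xaxis [ 0.01   0.004 -1.   ] q6 -2.88 w 49.5 F [ 0.5 -0.6 -1.1]
stone c(430.2,-358.5) long 168.2 L138 W48
stone c(434.1,-244.5) long 169.6 L138 W48
stone c(601.0,-341.4) long 173.9 L138 W48
stone c(610.8,-235.2) long 2.7 L138 W48
```

View pics/s3.png

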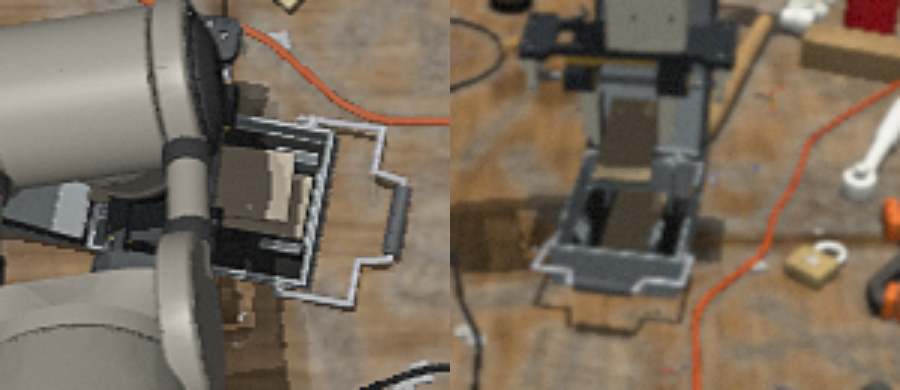

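Request:
{"api": "carry_out", "payload": {
  "rows": [
    [0.8, -1.3, 0, -3.4],
    [0.8, -1.3, -20, -3.4],
    [0.8, -1.3, -45, -3.4],
    [0.8, -1.3, -65, -3.4],
    [0.8, -1.3, -80, -3.4],
    [0.8, -1.3, -90, -3.4],
    [0.8, -1.3, -96, -3.4],
    [0.8, -1.3, -99, -3.4],
    [0.8, -1.3, -99, -3.4],
    [0.8, -1.3, -99, -3.4],
    [0.8, -1.3, -99, -3.4],
    [0.8, -1.3, -99, -3.4]
  ]
}}

```text
time: 11.78
tool_pos: [567.7, 159.1, 15.7]
tcp_rot: [-2.704, 1.558, 0.264]
contact_force: [0.0, 0.1, -1.0]
grip_width: 49.4
```

Request:
{"api": "carry_out", "payload": {
  "rows": [
    [0, 0, 0, 0],
    [0, 0, 0, 0],
    [0, 0, 0, 0],
    [0, 0, 0, 0],
    [0, 0, 20, 0],
    [0, 0, 60, 0],
    [0, 0, 100, 0],
    [0, 0, 110, 0],
    [0, 0, 110, 0]
  ],
  "hand": 61
}}

```text
time: 12.53
tool_pos: [570.0, 159.5, 129.9]
tcp_rot: [-2.753, 1.55, 0.215]
contact_force: [-0.4, 0.5, 0.4]
grip_width: 60.8
```

```bash
python3 -c "
from h import *
report()"
```

```text
t 12.5 tcp [570.  159.5 129.9] jaw 170.1 xaxis [ 0.02   0.004 -1.   ] q6 -2.83 w 60.8 F [-0.4  0.5  0.4]
stone c(430.2,-358.4) long 168.2 L138 W48
stone c(434.1,-244.6) long 169.7 L138 W48
stone c(601.0,-341.4) long 173.9 L138 W48
stone c(610.8,-235.2) long 2.7 L138 W48
```

Request:
{"api": "carry_out", "payload": {
  "rows": [
    [41, -395, 0, -77.4],
    [41, -395, 0, -77.4],
    [41, -395, 0, -77.4],
    [41, -395, 0, -77.4],
    [41, -395, 0, -77.4],
    [41, -395, 0, -77.4],
    [41, -395, -40, -77.4],
    [41, -395, -73, -77.4],
    [41, -395, -73, -77.4],
    [41, -395, -73, -77.4],
    [41, -395, -73, -77.4],
    [41, -395, -73, -77.4],
    [41, -395, -73, -77.4],
    [41, -395, -73, -77.4],
    [41, -395, -73, -77.4],
    [41, -395, -100, -77.4],
    [41, -395, -115, -77.4],
    [41, -395, -122, -77.4],
    [41, -395, -126, -77.4],
    [41, -395, -126, -77.4]
  ],
  "hand": 70
}}

```text
time: 14.25
tool_pos: [609.7, -235.0, 1.6]
tcp_rot: [-2.726, 1.555, -1.107]
contact_force: [-0.6, 0.2, 0.2]
grip_width: 70.1
```

```bash
python3 -c "
from h import *
report()"
```

```text
t 14.2 tcp [ 609.7 -235.     1.6] jaw 92.7 xaxis [ 0.007 -0.014 -1.   ] q6 -2.09 w 70.1 F [-0.6  0.2  0.2]
stone c(358.3,-63.1) long 63.4 L179 W68
stone c(430.2,-358.5) long 168.2 L138 W48
stone c(681.4,-298.7) long 64.6 L160 W41
```

Request:
{"api": "carry_out", "payload": {
  "rows": [
    [1, 0, 1, 0],
    [1, 0, 1, 0],
    [1, 0, 1, 0],
    [1, 0, 1, 0],
    [1, 0, 1, 0],
    [1, 0, 1, 0],
    [1, 0, 20, 0],
    [1, 0, 60, 0],
    [-43, 394, 116, 77.3],
    [-43, 394, 116, 77.3],
    [-43, 394, 116, 77.3],
    [-43, 394, 116, 77.3],
    [-43, 394, 116, 77.3],
    [-43, 394, 116, 77.3],
    [-43, 394, 116, 77.3],
    [-43, 394, 116, 77.3],
    [-43, 394, 116, 77.3],
    [-43, 394, 116, 77.3],
    [-43, 394, 116, 77.3],
    [-43, 394, 116, 77.3]
  ],
  "hand": 40
}}

```text
time: 15.97
tool_pos: [566.6, 160.2, 118.0]
tcp_rot: [-2.694, 1.554, 0.28]
contact_force: [-0.0, -1.3, -2.4]
grip_width: 49.2
```

Request:
{"api": "carry_out", "payload": {
  "rows": [
    [0, 0, 0, 0],
    [0, 0, 0, 0],
    [0, 0, 0, 0],
    [0, 0, 0, 0]
  ]
}}

```text
time: 16.3
tool_pos: [566.7, 159.3, 117.7]
tcp_rot: [-2.692, 1.555, 0.279]
contact_force: [0.1, 0.1, -1.7]
grip_width: 49.1
```

```bash
python3 -c "
from h import *
report()"
```

```text
t 16.3 tcp [566.7 159.3 117.7] jaw 170.3 xaxis [ 0.016  0.004 -1.   ] q6 -2.83 w 49.1 F [ 0.1  0.1 -1.7]
stone c(430.2,-358.4) long 168.2 L138 W48
stone c(434.1,-244.6) long 169.7 L138 W48
stone c(601.0,-341.4) long 173.9 L138 W48
```

Request:
{"api": "carry_out", "payload": {
  "rows": [
    [0.3, -0.3, -20, -0.3],
    [0.3, -0.3, -40, -0.3],
    [0.3, -0.3, -60, -0.3],
    [0.3, -0.3, -76, -0.3],
    [0.3, -0.3, -86, -0.3],
    [0.3, -0.3, -92, -0.3],
    [0.3, -0.3, -95, -0.3],
    [0.3, -0.3, -95, -0.3],
    [0.3, -0.3, -95, -0.3],
    [0.3, -0.3, -95, -0.3],
    [0.3, -0.3, -95, -0.3]
  ]
}}

```text
time: 17.27
tool_pos: [567.7, 159.0, 23.7]
tcp_rot: [-2.714, 1.553, 0.253]
contact_force: [-0.6, -0.9, 3.8]
grip_width: 48.8
```

Request:
{"api": "carry_out", "payload": {
  "rows": [
    [0, 0, 0, 0],
    [0, 0, 0, 0],
    [0, 0, 0, 0],
    [0, 0, 0, 0],
    [0, 0, 20, 0],
    [0, 0, 60, 0],
    [0, 0, 95, 0],
    [0, 0, 100, 0],
    [0, 0, 100, 0],
    [0, 0, 100, 0],
    [0, 0, 100, 0]
  ],
  "hand": 61
}}

```text
time: 18.18
tool_pos: [566.6, 158.9, 121.9]
tcp_rot: [-2.691, 1.556, 0.276]
contact_force: [-0.4, -0.2, -0.1]
grip_width: 61.1
```

```bash
python3 -c "
from h import *
report()
im=snap('top');p=cv2.resize(im[180:310,150:300],None,fx=3,fy=3)
im=snap('side');q=cv2.resize(im[140:270,270:420],None,fx=3,fy=3)
cv2.imwrite('pics/s4.png',np.hstack([p,q])[:,:,::-1])"
```

```text
t 18.2 tcp [566.6 158.9 121.9] jaw 170.0 xaxis [ 0.014  0.004 -1.   ] q6 -2.83 w 61.1 F [-0.4 -0.2 -0.1]
stone c(430.2,-358.4) long 168.2 L138 W48
stone c(434.1,-244.5) long 169.6 L138 W48
stone c(601.0,-341.5) long 174.1 L138 W48
```

View pics/s4.png

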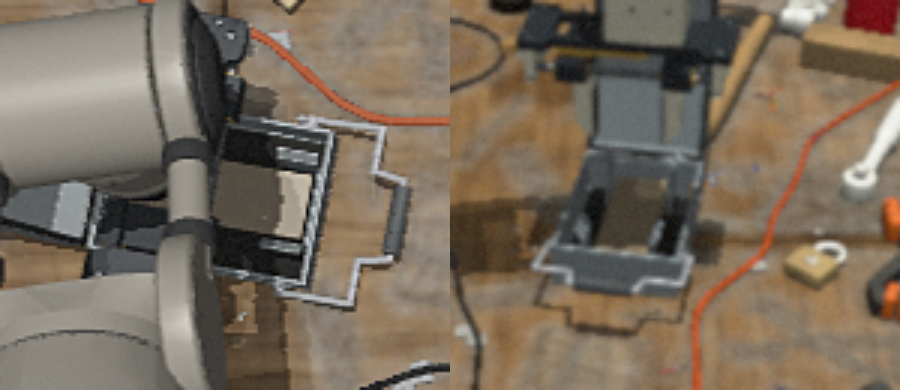

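Request:
{"api": "carry_out", "payload": {
  "rows": [
    [-132.5, -403.5, 0, -90.3],
    [-132.5, -403.5, 0, -90.3],
    [-132.5, -403.5, 0, -90.3],
    [-132.5, -403.5, 0, -90.3],
    [-132.5, -403.5, 0, -90.3],
    [-132.5, -403.5, 0, -90.3],
    [-132.5, -403.5, -40, -90.3],
    [-132.5, -403.5, -70, -90.3],
    [-132.5, -403.5, -70, -90.3],
    [-132.5, -403.5, -70, -90.3],
    [-132.5, -403.5, -70, -90.3],
    [-132.5, -403.5, -70, -90.3],
    [-132.5, -403.5, -70, -90.3],
    [-132.5, -403.5, -70, -90.3],
    [-132.5, -403.5, -70, -90.3],
    [-132.5, -403.5, -95, -90.3],
    [-132.5, -403.5, -110, -90.3],
    [-132.5, -403.5, -117, -90.3],
    [-132.5, -403.5, -119, -90.3],
    [-132.5, -403.5, -119, -90.3]
  ],
  "hand": 70
}}

```text
time: 20.0
tool_pos: [434.4, -244.3, 2.8]
tcp_rot: [-2.725, 1.556, -1.332]
contact_force: [-0.2, -0.2, 0.2]
grip_width: 70.1
```

```bash
python3 -c "
from h import *
report()"
```

```text
t 20.0 tcp [ 434.4 -244.3    2.8] jaw 79.8 xaxis [ 0.003 -0.014 -1.   ] q6 -2.04 w 70.1 F [-0.2 -0.2  0.2]
stone c(442.8,-313.4) long 53.1 L161 W44
stone c(600.8,-341.4) long 173.9 L138 W48
```

Close, carry to (567,159), twist +90.2.

Request:
{"api": "carry_out", "payload": {
  "rows": [
    [0, 0, 0, 0],
    [0, 0, 0, 0],
    [0, 0, 0, 0],
    [0, 0, 0, 0],
    [0, 0, 0, 0],
    [0, 0, 0, 0],
    [0, 0, 20, 0],
    [0, 0, 60, 0],
    [132.6, 403.3, 117, 90.2],
    [132.6, 403.3, 117, 90.2],
    [132.6, 403.3, 117, 90.2],
    [132.6, 403.3, 117, 90.2],
    [132.6, 403.3, 117, 90.2],
    [132.6, 403.3, 117, 90.2],
    [132.6, 403.3, 117, 90.2],
    [132.6, 403.3, 117, 90.2],
    [132.6, 403.3, 117, 90.2],
    [132.6, 403.3, 117, 90.2],
    [132.6, 403.3, 117, 90.2],
    [132.6, 403.3, 117, 90.2]
  ],
  "hand": 40
}}

```text
time: 21.72
tool_pos: [567.8, 162.4, 120.3]
tcp_rot: [-2.638, 1.554, 0.264]
contact_force: [0.1, -0.2, -1.7]
grip_width: 49.3
```

Request:
{"api": "carry_out", "payload": {
  "rows": [
    [0, -1, 0, 0],
    [0, -1, 0, 0],
    [0, -1, 0, 0],
    [0, -1, 0, 0]
  ]
}}

```text
time: 22.05
tool_pos: [567.6, 160.7, 120.0]
tcp_rot: [-2.637, 1.555, 0.262]
contact_force: [0.8, -0.5, -1.2]
grip_width: 49.3
```

```bash
python3 -c "
from h import *
report()"
```

```text
t 22.1 tcp [567.6 160.7 120. ] jaw 166.1 xaxis [ 0.015  0.004 -1.   ] q6 -2.75 w 49.3 F [ 0.8 -0.5 -1.2]
stone c(430.2,-358.4) long 168.2 L138 W48
stone c(601.0,-341.4) long 173.9 L138 W48
```

Request:
{"api": "carry_out", "payload": {
  "rows": [
    [-0.5, -1.7, 0, 3.9],
    [-0.5, -1.7, 0, 3.9],
    [-0.5, -1.7, -20, 3.9],
    [-0.5, -1.7, -40, 3.9],
    [-0.5, -1.7, -58, 3.9],
    [-0.5, -1.7, -72, 3.9],
    [-0.5, -1.7, -82, 3.9],
    [-0.5, -1.7, -87, 3.9],
    [-0.5, -1.7, -89, 3.9],
    [-0.5, -1.7, -89, 3.9],
    [-0.5, -1.7, -89, 3.9],
    [-0.5, -1.7, -89, 3.9]
  ]
}}

```text
time: 23.1
tool_pos: [567.7, 159.0, 31.9]
tcp_rot: [-2.655, 1.553, 0.311]
contact_force: [-1.0, -0.4, 2.6]
grip_width: 49.5
```

Request:
{"api": "carry_out", "payload": {
  "rows": [
    [0, 0, 0, 0],
    [0, 0, 0, 0],
    [0, 0, 0, 0],
    [0, 0, 0, 0],
    [0, 0, 20, 0],
    [0, 0, 60, 0],
    [0, 0, 88, 0],
    [0, 0, 92, 0],
    [0, 0, 92, 0],
    [0, 0, 92, 0],
    [0, 0, 92, 0]
  ],
  "hand": 61
}}

```text
time: 24.02
tool_pos: [566.7, 158.8, 122.3]
tcp_rot: [-2.619, 1.556, 0.348]
contact_force: [0.6, -0.9, -0.7]
grip_width: 61.0
```

```bash
python3 -c "
from h import *
report()"
```

```text
t 24.0 tcp [566.7 158.8 122.3] jaw 170.0 xaxis [ 0.014  0.005 -1.   ] q6 -2.83 w 61.0 F [ 0.6 -0.9 -0.7]
stone c(430.2,-358.4) long 168.2 L138 W48
stone c(601.0,-341.4) long 173.9 L138 W48
```

Request:
{"api": "carry_out", "payload": {
  "rows": [
    [34.3, -500.2, 0, -86.1],
    [34.3, -500.2, 0, -86.1],
    [34.3, -500.2, 0, -86.1],
    [34.3, -500.2, 0, -86.1],
    [34.3, -500.2, 0, -86.1],
    [34.3, -500.2, 0, -86.1],
    [34.3, -500.2, -30, -86.1],
    [34.3, -500.2, -60, -86.1],
    [34.3, -500.2, -70, -86.1],
    [34.3, -500.2, -70, -86.1],
    [34.3, -500.2, -70, -86.1],
    [34.3, -500.2, -70, -86.1],
    [34.3, -500.2, -70, -86.1],
    [34.3, -500.2, -70, -86.1],
    [34.3, -500.2, -70, -86.1],
    [34.3, -500.2, -70, -86.1],
    [34.3, -500.2, -98, -86.1],
    [34.3, -500.2, -113, -86.1],
    [34.3, -500.2, -119, -86.1],
    [34.3, -500.2, -119, -86.1]
  ],
  "hand": 70
}}

```text
time: 25.73
tool_pos: [600.7, -339.1, 2.1]
tcp_rot: [-2.729, 1.559, -1.263]
contact_force: [0.0, 0.4, 0.1]
grip_width: 69.9
```

```bash
python3 -c "
from h import *
report()"
```

```text
t 25.7 tcp [ 600.7 -339.1    2.1] jaw 84.0 xaxis [ 0.004 -0.011 -1.   ] q6 -2.08 w 69.9 F [0.  0.4 0.1]
stone c(403.4,-130.0) long 53.9 L301 W70
stone c(671.1,-444.7) long 55.1 L160 W42
```

Request:
{"api": "carry_out", "payload": {
  "rows": [
    [0.3, -2.3, 0.5, 0],
    [0.3, -2.3, 0.5, 0],
    [0.3, -2.3, 0.5, 0],
    [0.3, -2.3, 0.5, 0],
    [0.3, -2.3, 0.5, 0],
    [0.3, -2.3, 0.5, 0],
    [0, -2.3, 20, 0],
    [0, 0, 60, 0],
    [-33.7, 498.1, 121, 86],
    [-33.7, 498.1, 121, 86],
    [-33.7, 498.1, 121, 86],
    [-33.7, 498.1, 121, 86],
    [-33.7, 498.1, 121, 86],
    [-33.7, 498.1, 121, 86],
    [-33.7, 498.1, 121, 86],
    [-33.7, 498.1, 121, 86],
    [-33.7, 498.1, 121, 86],
    [-33.7, 498.1, 121, 86],
    [-33.7, 498.1, 121, 86],
    [-33.7, 498.1, 121, 86]
  ],
  "hand": 40
}}

```text
time: 27.45
tool_pos: [567.2, 157.0, 124.2]
tcp_rot: [-2.634, 1.558, 0.337]
contact_force: [-0.2, -0.2, -2.2]
grip_width: 48.9
```

```bash
python3 -c "
from h import *
report()"
```

```text
t 27.4 tcp [567.2 157.  124.2] jaw 170.3 xaxis [ 0.012  0.004 -1.   ] q6 -2.83 w 48.9 F [-0.2 -0.2 -2.2]
stone c(430.2,-358.4) long 168.2 L138 W48
```

Request:
{"api": "carry_out", "payload": {
  "rows": [
    [-0.2, 2, 0, -0.3],
    [-0.2, 2, 0, -0.3],
    [-0.2, 2, 0, -0.3],
    [-0.2, 2, -20, -0.3],
    [-0.2, 2, -40, -0.3],
    [-0.2, 2, -58, -0.3],
    [-0.2, 2, -70, -0.3],
    [-0.2, 2, -79, -0.3],
    [-0.2, 2, -83, -0.3],
    [-0.2, 2, -85, -0.3],
    [-0.2, 2, -85, -0.3],
    [-0.2, 2, -85, -0.3],
    [-0.2, 2, -85, -0.3]
  ]
}}

```text
time: 28.58
tool_pos: [567.2, 165.9, 41.1]
tcp_rot: [-2.47, 1.553, 0.508]
contact_force: [0.2, -2.1, 3.2]
grip_width: 48.9
```

Request:
{"api": "carry_out", "payload": {
  "rows": [
    [0, 0, 0, 0],
    [0, 0, 0, 0],
    [0, 0, 0, 0],
    [0, 0, 0, 0],
    [0, 0, 20, 0],
    [0, 0, 60, 0],
    [0, 0, 82, 0],
    [0, 0, 84, 0],
    [0, 0, 84, 0],
    [0, 0, 84, 0],
    [0, 0, 84, 0]
  ],
  "hand": 61
}}

```text
time: 29.5
tool_pos: [566.2, 165.8, 123.5]
tcp_rot: [-2.401, 1.556, 0.577]
contact_force: [0.6, -0.6, -0.1]
grip_width: 61.0
```

```bash
python3 -c "
from h import *
report()"
```

```text
t 29.5 tcp [566.2 165.8 123.5] jaw 170.6 xaxis [ 0.013  0.008 -1.   ] q6 -2.83 w 61.0 F [ 0.6 -0.6 -0.1]
stone c(430.2,-358.4) long 168.2 L138 W48
```

Request:
{"api": "carry_out", "payload": {
  "rows": [
    [-136, -300, 0, 0],
    [-136, -300, 0, 0],
    [-136, -300, 0, 0],
    [-136, -300, 0, 0],
    [-136, -300, 0, 0],
    [-136, -300, 0, 0],
    [-136, -300, 0, 0],
    [-136, -300, 0, 0],
    [-136, -300, 0, 0],
    [-136, -300, 0, 0],
    [-136, -300, 0, 0],
    [-136, -300, 0, 0]
  ]
}}

```text
time: 30.55
tool_pos: [447.5, -46.3, 112.7]
tcp_rot: [1.801, 1.505, -1.555]
contact_force: [-0.4, 0.5, -0.3]
grip_width: 61.2
```

```bash
python3 -c "
from h import *
report()
im=snap('top');p=cv2.resize(im[200:280,180:280],None,fx=4,fy=4,interpolation=2)
im=snap('side');q=cv2.resize(im[170:250,285:385],None,fx=4,fy=4,interpolation=2)
cv2.imwrite('pics/s5.png',np.hstack([p,q])[:,:,::-1])
a=np.radians(80);u=np.array([np.cos(a),np.sin(a),0]);v=np.array([-u[1],u[0],0])
c=np.array([567,159,44])
P=[c+s*70*u+t*25*v for s in(-1,1) for t in(-1,1)]
print(((proj('top',P)-[180,200])*4).round(0).tolist(),((proj('side',P)-[285,170])*4+[400,0]).round(0).tolist())"
```

```text
t 30.6 tcp [447.5 -46.3 112.7] jaw 167.8 xaxis [ 0.001 -0.066 -0.998] q6 -3.10 w 61.2 F [-0.4  0.5 -0.3]
stone c(463.9,-45.2) long 81.9 L104 W46
stone c(430.2,-358.4) long 168.2 L138 W48
[[292.0, 149.0], [276.0, 235.0], [49.0, 107.0], [31.0, 193.0]] [[599.0, 211.0], [528.0, 203.0], [629.0, 101.0], [564.0, 94.0]]
```

View pics/s5.png

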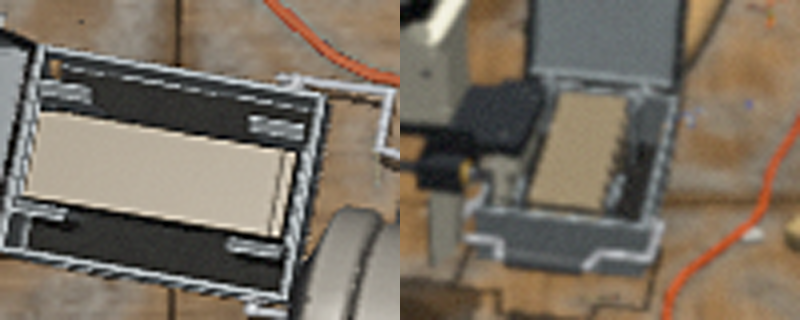

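Request:
{"api": "carry_out", "payload": {
  "rows": [
    [119, 212, 10, 2.4],
    [119, 212, 10, 2.4],
    [119, 212, 10, 2.4],
    [119, 212, 10, 2.4],
    [119, 212, 10, 2.4],
    [119, 212, 10, 2.4],
    [119, 212, 10, 2.4],
    [119, 212, 10, 2.4],
    [119, 212, 10, 2.4],
    [119, 212, 10, 2.4],
    [119, 212, 10, 2.4],
    [119, 212, 10, 2.4],
    [119, 212, 10, 2.4],
    [119, 212, 10, 2.4]
  ]
}}

```text
time: 31.87
tool_pos: [566.6, 165.1, 123.1]
tcp_rot: [1.807, 1.505, -1.508]
contact_force: [0.6, -0.6, -0.1]
grip_width: 61.4
```

```bash
python3 -c "
from h import *
report()"
```

```text
t 31.9 tcp [566.6 165.1 123.1] jaw 170.1 xaxis [ 0.004 -0.066 -0.998] q6 -2.75 w 61.4 F [ 0.6 -0.6 -0.1]
stone c(430.2,-358.5) long 168.5 L138 W49
```

Request:
{"api": "carry_out", "payload": {
  "rows": [
    [1, 0.5, -25, 0],
    [1, 0.5, -50, 0],
    [1, 0.5, -70, 0],
    [1, 0.5, -79, 0],
    [1, 0.5, -83, 0],
    [1, 0.5, -83, 0],
    [1, 0.5, -83, 0],
    [1, 0.5, -83, 0]
  ]
}}

```text
time: 32.58
tool_pos: [568.5, 166.0, 41.4]
tcp_rot: [1.844, 1.505, -1.471]
contact_force: [-0.4, 0.0, -0.6]
grip_width: 61.0
```

Request:
{"api": "carry_out", "payload": {
  "rows": [
    [0, 0, 0, 0],
    [0, 0, 0, 0],
    [0, 0, 0, 0],
    [0, 0, 0, 0],
    [0, 0, 0, 0],
    [0, 0, 0, 0],
    [0, 0, 5, 0],
    [0, 0, 8, 0],
    [0, 0, 8, 0],
    [-0.5, -3, 8, 0],
    [-1, -6, 8, 0],
    [-1.2, -7.5, 8, 0],
    [-1.2, -7.5, 8, 0],
    [-1.2, -7.5, 8, 0],
    [-1.2, -7.5, 8, 0]
  ],
  "hand": 40
}}

```text
time: 33.83
tool_pos: [567.3, 158.4, 49.3]
tcp_rot: [1.842, 1.505, -1.473]
contact_force: [0.3, -0.1, -0.8]
grip_width: 47.8
```

Request:
{"api": "carry_out", "payload": {
  "rows": [
    [0, 0.6, -4, 0],
    [0, 0.6, -7, 0],
    [0, 0.6, -8.5, 0],
    [0, 0.6, -9, 0],
    [0, 0.6, -9, 0],
    [0, 0.6, -9, 0],
    [0, 0.6, -9, 0]
  ]
}}

```text
time: 34.42
tool_pos: [567.5, 159.2, 42.2]
tcp_rot: [1.862, 1.505, -1.453]
contact_force: [-6.1, -1.7, 15.2]
grip_width: 48.1
```

Request:
{"api": "carry_out", "payload": {
  "rows": [
    [0, 0, 0, 0],
    [0, 0, 0, 0],
    [0, 0, 0, 0],
    [0, 0, 0, 0],
    [0, 0, 20, 0],
    [0, 0, 60, 0],
    [0, 0, 82, 0],
    [0, 0, 84, 0],
    [0, 0, 84, 0],
    [0, 0, 84, 0],
    [0, 0, 84, 0]
  ],
  "hand": 61
}}

```text
time: 35.33
tool_pos: [566.5, 159.0, 124.4]
tcp_rot: [1.812, 1.505, -1.503]
contact_force: [0.1, 0.9, -0.3]
grip_width: 60.8
```

```bash
python3 -c "
from h import *
report()"
```

```text
t 35.3 tcp [566.5 159.  124.4] jaw 170.1 xaxis [ 0.004 -0.066 -0.998] q6 -2.76 w 60.8 F [ 0.1  0.9 -0.3]
stone c(430.2,-358.4) long 168.2 L138 W48
```

Request:
{"api": "carry_out", "payload": {
  "rows": [
    [-136.3, -517.4, 0, -91.9],
    [-136.3, -517.4, 0, -91.9],
    [-136.3, -517.4, 0, -91.9],
    [-136.3, -517.4, 0, -91.9],
    [-136.3, -517.4, 0, -91.9],
    [-136.3, -517.4, 0, -91.9],
    [-136.3, -517.4, -30, -91.9],
    [-136.3, -517.4, -60, -91.9],
    [-136.3, -517.4, -60, -91.9],
    [-136.3, -517.4, -60, -91.9],
    [-136.3, -517.4, -60, -91.9],
    [-136.3, -517.4, -60, -91.9],
    [-136.3, -517.4, -60, -91.9],
    [-136.3, -517.4, -60, -91.9],
    [-136.3, -517.4, -60, -91.9],
    [-136.3, -517.4, -60, -91.9],
    [-136.3, -517.4, -60, -91.9],
    [-136.3, -517.4, -60, -91.9],
    [-136.3, -517.4, -60, -91.9]
  ],
  "hand": 70
}}

```text
time: 36.97
tool_pos: [431.0, -357.2, 64.8]
tcp_rot: [1.815, 1.505, -3.101]
contact_force: [0.2, -0.2, -1.6]
grip_width: 70.0
```

```bash
python3 -c "
from h import *
report()
im=snap('top');p=cv2.resize(im[200:280,180:280],None,fx=4,fy=4,interpolation=2)
im=snap('side');q=cv2.resize(im[170:250,285:385],None,fx=4,fy=4,interpolation=2)
cv2.imwrite('pics/s6.png',np.hstack([p,q])[:,:,::-1])"
```

```text
t 37.0 tcp [ 431.  -357.2   64.8] jaw 78.3 xaxis [-0.066 -0.003 -0.998] q6 -2.14 w 70.0 F [ 0.2 -0.2 -1.6]
stone c(489.1,-488.0) long 47.8 L130 W48
```

View pics/s6.png

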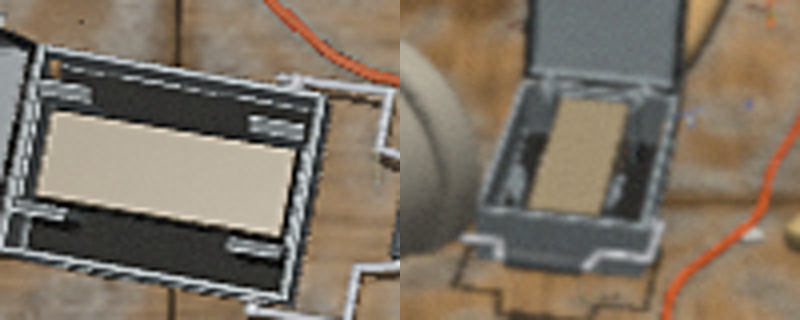

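Request:
{"api": "carry_out", "payload": {
  "rows": [
    [-0.6, -1, -25, 0],
    [-0.6, -1, -45, 0],
    [-0.6, -1, -57, 0],
    [-0.6, -1, -62, 0],
    [-0.6, -1, -62, 0],
    [-0.6, -1, -62, 0]
  ]
}}

```text
time: 37.62
tool_pos: [430.5, -359.0, 3.2]
tcp_rot: [1.826, 1.505, -3.091]
contact_force: [-0.5, 0.1, -0.1]
grip_width: 70.1
```

Request:
{"api": "carry_out", "payload": {
  "rows": [
    [0, 0, 0, 0],
    [0, 0, 0, 0],
    [0, 0, 0, 0],
    [0, 0, 0, 0],
    [0, 0, 0, 0],
    [0, 0, 0, 0],
    [0, 0, 20, 0],
    [0, 0, 60, 0],
    [60, 200, 120, 45],
    [136.4, 517, 120, 91.7],
    [136.4, 517, 120, 91.7],
    [136.4, 517, 120, 91.7],
    [136.4, 517, 120, 91.7],
    [136.4, 517, 120, 91.7],
    [136.4, 517, 120, 91.7],
    [136.4, 517, 120, 91.7],
    [136.4, 517, 120, 91.7],
    [136.4, 517, 120, 91.7],
    [136.4, 517, 120, 91.7],
    [136.4, 517, 120, 91.7]
  ],
  "hand": 40
}}

```text
time: 39.28
tool_pos: [556.9, 122.8, 119.2]
tcp_rot: [1.813, 1.505, -1.598]
contact_force: [-0.5, -0.1, -2.5]
grip_width: 49.3
```

Request:
{"api": "carry_out", "payload": {
  "rows": [
    [5, 18, 3, 3],
    [10, 34, 3, 5.3],
    [10, 34, 3, 5.3],
    [10, 34, 3, 5.3],
    [10, 34, 3, 5.3],
    [10, 34, 3, 5.3],
    [10, 34, 3, 5.3]
  ]
}}

```text
time: 39.87
tool_pos: [566.8, 155.7, 122.2]
tcp_rot: [1.806, 1.505, -1.514]
contact_force: [-0.2, 0.0, -2.3]
grip_width: 48.8
```

```bash
python3 -c "
from h import *
report()"
```

```text
t 39.9 tcp [566.8 155.7 122.2] jaw 169.8 xaxis [ 0.004 -0.066 -0.998] q6 -2.76 w 48.8 F [-0.2  0.  -2.3]
```

Request:
{"api": "carry_out", "payload": {
  "rows": [
    [0.2, 3.2, 0, 0.2],
    [0.2, 3.2, 0, 0.2],
    [0.2, 3.2, -15, 0.2],
    [0.2, 3.2, -32, 0.2],
    [0.2, 3.2, -48, 0.2],
    [0.2, 3.2, -60, 0.2],
    [0.2, 3.2, -68, 0.2],
    [0.2, 3.2, -72, 0.2],
    [0.2, 3.2, -74, 0.2],
    [0.2, 3.2, -74, 0.2],
    [0.2, 3.2, -74, 0.2],
    [0.2, 3.2, -74, 0.2]
  ]
}}

```text
time: 40.92
tool_pos: [567.6, 159.0, 49.0]
tcp_rot: [1.831, 1.505, -1.486]
contact_force: [-0.4, -0.7, -2.7]
grip_width: 49.0
```

Request:
{"api": "carry_out", "payload": {
  "rows": [
    [0, 0, 0, 0],
    [0, 0, 0, 0],
    [0, 0, 0, 0],
    [0, 0, 0, 0],
    [0, 0, 20, 0],
    [0, 0, 60, 0],
    [0, 0, 80, 0],
    [0, 0, 80, 0],
    [0, 0, 80, 0],
    [0, 0, 80, 0]
  ],
  "hand": 61
}}

```text
time: 41.75
tool_pos: [566.9, 158.9, 128.2]
tcp_rot: [1.81, 1.505, -1.507]
contact_force: [0.1, -0.6, 0.2]
grip_width: 61.2
```

```bash
python3 -c "
from h import *
report()
o=get_obs();print(o['joint_positions'])"
```

```text
t 41.8 tcp [566.9 158.9 128.2] jaw 170.0 xaxis [ 0.004 -0.065 -0.998] q6 -2.76 w 61.2 F [ 0.1 -0.6  0.2]
[ 0.1786034   0.55665695  1.46606776 -0.07213846  1.12854346 -2.75694263]
```

Request:
{"api": "carry_out", "payload": {
  "rows": [
    [0, 0, 40, 0],
    [0, 0, 80, 0],
    [0, 0, 117, 0],
    [0, 0, 117, 0],
    [0, 0, 117, 0],
    [7, 40, 117, 0],
    [14, 80, 117, 0],
    [21, 120, 117, 0],
    [28, 160, 117, 0],
    [35.7, 202, 117, 0],
    [35.7, 202, 117, 0],
    [35.7, 202, 117, 0],
    [35.7, 202, 117, 0],
    [35.7, 202, 117, 0]
  ],
  "hand": 0
}}

```text
time: 42.97
tool_pos: [602.2, 359.5, 243.5]
tcp_rot: [1.761, 1.504, -1.556]
contact_force: [0.4, 0.3, 0.1]
grip_width: 0.7
```

```bash
python3 -c "
from h import *
report()
im=snap('top');p=cv2.resize(im[170:300,110:300],None,fx=2.1,fy=2.1,interpolation=2)
im=snap('side');q=cv2.resize(im[110:240,270:460],None,fx=2.1,fy=2.1,interpolation=2)
cv2.imwrite('pics/s7.png',np.hstack([p,q])[:,:,::-1])"
```

```text
t 43.0 tcp [602.2 359.5 243.5] jaw 169.9 xaxis [ 0.001 -0.067 -0.998] q6 -2.51 w 0.7 F [0.4 0.3 0.1]
```

View pics/s7.png

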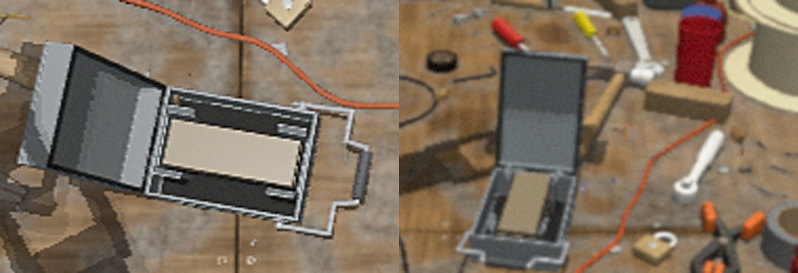

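Request:
{"api": "carry_out", "payload": {
  "rows": [
    [1, 2, -25, 0],
    [1, 2, -50, 0],
    [1, 2, -70, 0],
    [1, 2, -78, 0],
    [1, 2, -78, 0],
    [1, 2, -78, 0],
    [1, 2, -78, 0]
  ]
}}

```text
time: 43.7
tool_pos: [604.5, 361.6, 169.2]
tcp_rot: [1.843, 1.506, -1.475]
contact_force: [-0.5, -0.1, -0.5]
grip_width: 0.5
```

Request:
{"api": "carry_out", "payload": {
  "rows": [
    [-1.4, -8, 0, 0],
    [-2.8, -16, 0, 0],
    [-4.2, -24, 0, 0],
    [-5.6, -32, 0, 0],
    [-7, -40, 0, 0],
    [-8.4, -48, 0, 0],
    [-9.8, -56, 0, 0],
    [-11.3, -64, 0, 0],
    [-12.7, -72, 0, 0],
    [-14, -80, 0, 0],
    [-14, -80, 0, 0],
    [-14, -80, 0, 0]
  ]
}}

```text
time: 44.7
tool_pos: [590.4, 280.7, 169.0]
tcp_rot: [1.829, 1.505, -1.49]
contact_force: [0.5, 0.3, 0.3]
grip_width: 0.5
```

```bash
python3 -c "
from h import *
report()"
```

```text
t 44.7 tcp [590.4 280.7 169. ] jaw 169.8 xaxis [ 0.005 -0.065 -0.998] q6 -2.59 w 0.5 F [0.5 0.3 0.3]
```

Request:
{"api": "carry_out", "payload": {
  "rows": [
    [-1.4, -8, 0, 0],
    [-2.8, -16, 0, 0],
    [-4.2, -24, 0, 0],
    [-5.6, -32, 0, 0],
    [-7, -40, 0, 0],
    [-8.4, -48, 0, 0],
    [-9.8, -56, 0, 0],
    [-11.3, -64, 0, 0],
    [-12.7, -72, 0, 0],
    [-14, -80, 0, 0],
    [-14.6, -83, 0, 0],
    [-14.6, -83, 0, 0],
    [-14.6, -83, 0, 0],
    [-14.6, -83, 0, 0],
    [-14.6, -83, 0, 0],
    [-14.6, -83, 0, 0]
  ]
}}

```text
time: 46.08
tool_pos: [575.8, 198.5, 168.9]
tcp_rot: [1.831, 1.506, -1.488]
contact_force: [0.7, 0.5, 0.3]
grip_width: 0.2
```

```bash
python3 -c "
from h import *
report()
im=snap('top');p=cv2.resize(im[170:300,110:300],None,fx=2.1,fy=2.1,interpolation=2)
im=snap('side');q=cv2.resize(im[110:240,270:460],None,fx=2.1,fy=2.1,interpolation=2)
cv2.imwrite('pics/s8.png',np.hstack([p,q])[:,:,::-1])"
```

```text
t 46.1 tcp [575.8 198.5 168.9] jaw 169.9 xaxis [ 0.005 -0.065 -0.998] q6 -2.70 w 0.2 F [0.7 0.5 0.3]
```

View pics/s8.png

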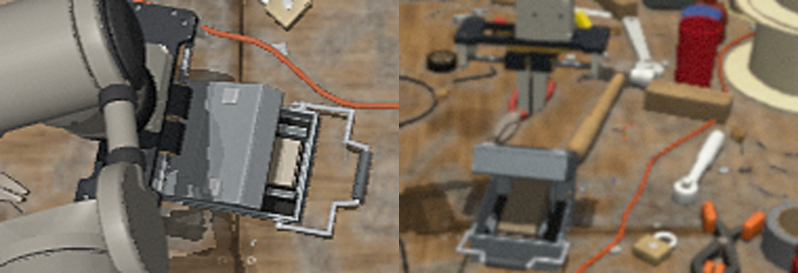

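Request:
{"api": "carry_out", "payload": {
  "rows": [
    [0, 0, 35, 0],
    [0, 0, 65, 0],
    [0, 0, 65, 0],
    [0, 0, 65, 0],
    [-34, -179, 65, -90],
    [-34, -179, 65, -90],
    [-34, -179, 65, -90],
    [-34, -179, 65, -90],
    [-34, -179, 65, -90],
    [-34, -179, 65, -90],
    [-34, -179, 0, -90],
    [-34, -179, -40, -90],
    [-34, -179, -60, -90],
    [-34, -179, -60, -90],
    [-34, -179, -60, -90],
    [-34, -179, -60, -90],
    [-34, -179, -60, -90],
    [-34, -179, -60, -90],
    [-34, -179, -60, -90],
    [-34, -179, -60, -90]
  ],
  "hand": 44
}}

```text
time: 47.9
tool_pos: [541.3, 19.4, 108.4]
tcp_rot: [1.827, 1.505, -3.06]
contact_force: [0.7, 0.6, 1.3]
grip_width: 44.2
```

```bash
python3 -c "
from h import *
report()
im=snap('top');p=cv2.resize(im[170:300,110:300],None,fx=2.1,fy=2.1,interpolation=2)
im=snap('side');q=cv2.resize(im[140:270,250:440],None,fx=2.1,fy=2.1,interpolation=2)
cv2.imwrite('pics/s9.png',np.hstack([p,q])[:,:,::-1])"
```

```text
t 47.9 tcp [541.3  19.4 108.4] jaw 80.0 xaxis [-0.066 -0.005 -0.998] q6 -1.49 w 44.2 F [0.7 0.6 1.3]
```

View pics/s9.png

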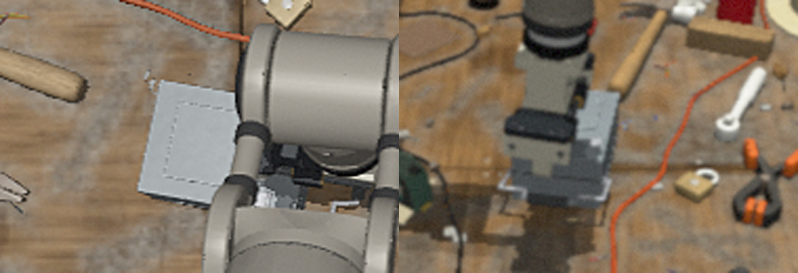

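Request:
{"api": "carry_out", "payload": {
  "rows": [
    [0.3, 0, -20, 0],
    [0.3, 0, -40, 0],
    [0.3, 0, -56, 0],
    [0.3, 0, -66, 0],
    [0.3, 0, -70, 0],
    [0.3, 0, -70, 0],
    [0.3, 0, -70, 0],
    [0.3, 0, -70, 0]
  ]
}}

```text
time: 48.72
tool_pos: [542.7, 19.4, 39.7]
tcp_rot: [1.835, 1.507, -3.053]
contact_force: [0.4, 0.0, 0.5]
grip_width: 43.9
```

Request:
{"api": "carry_out", "payload": {
  "rows": [
    [0, 0, 0, 0],
    [0, 0, 0, 0],
    [0, 0, 0, 0],
    [0, 0, 0, 0],
    [0, 0, 0, 0],
    [0, 0, 0, 0],
    [0, 0, 0, 0],
    [0, 0, 0, 0]
  ],
  "hand": 5
}}

```text
time: 49.38
tool_pos: [542.8, 19.7, 39.8]
tcp_rot: [1.83, 1.507, -3.058]
contact_force: [0.5, 1.0, 1.0]
grip_width: 13.0
```

```bash
python3 -c "
from h import *
report()
o,_,_=jaw();t=o['tool_pos'];a=np.radians(80);u=np.array([np.cos(a),np.sin(a)])
print((t[:2]-[567,159])@u)
r,ph0=82,np.arctan2(-79,22)
for ph in np.linspace(ph0,0.30,18):
  dx=r*(np.sin(ph)-np.sin(ph0));dz=r*(np.cos(ph)-np.cos(ph0));print([round(float(v),1) for v in (dx*u[0],dx*u[1],dz)],end=', ')"
```

```text
t 49.4 tcp [542.8  19.7  39.8] jaw 80.0 xaxis [-0.063 -0.005 -0.998] q6 -1.48 w 13.0 F [0.5 1.  1. ]
-141.43599537703676
[0.0, 0.0, 0.0], [0.4, 2.4, 7.3], [1.0, 5.4, 14.4], [1.6, 9.1, 21.1], [2.4, 13.4, 27.5], [3.2, 18.3, 33.4], [4.2, 23.7, 38.8], [5.2, 29.5, 43.7], [6.3, 35.8, 48.1], [7.5, 42.5, 51.7], [8.7, 49.5, 54.8], [10.0, 56.7, 57.2], [11.3, 64.1, 58.8], [12.6, 71.6, 59.8], [14.0, 79.2, 60.0], [15.3, 86.8, 59.5], [16.6, 94.3, 58.3], [17.9, 101.7, 56.3],
```

Request:
{"api": "carry_out", "payload": {
  "rows": [
    [0.4, 2.4, 7.3, 0],
    [1.0, 5.4, 14.4, 0],
    [1.6, 9.1, 21.1, 0],
    [2.4, 13.4, 27.5, 0],
    [3.2, 18.3, 33.4, 0],
    [4.2, 23.7, 38.8, 0],
    [5.2, 29.5, 43.7, 0],
    [6.3, 35.8, 48.1, 0],
    [7.5, 42.5, 51.7, 0],
    [8.7, 49.5, 54.8, 0],
    [10, 56.7, 57.2, 0],
    [11.3, 64.1, 58.8, 0],
    [12.6, 71.6, 59.8, 0],
    [14, 79.2, 60, 0],
    [15.3, 86.8, 59.5, 0],
    [16.6, 94.3, 58.3, 0],
    [17.9, 101.7, 56.3, 0],
    [17.9, 101.7, 56.3, 0],
    [17.9, 101.7, 56.3, 0],
    [17.9, 101.7, 56.3, 0]
  ]
}}

```text
time: 51.1
tool_pos: [561.4, 121.4, 96.9]
tcp_rot: [1.843, 1.509, -3.045]
contact_force: [1.0, -4.6, 8.2]
grip_width: 13.4
```

```bash
python3 -c "
from h import *
report()"
```

```text
t 51.1 tcp [561.4 121.4  96.9] jaw 80.0 xaxis [-0.061 -0.006 -0.998] q6 -1.31 w 13.4 F [ 1.  -4.6  8.2]
```

Arrived at the stop with the bar still held. Release, rise and back off, then look.

Request:
{"api": "carry_out", "payload": {
  "rows": [
    [0, 0, 0, 0],
    [0, 0, 0, 0],
    [0, 0, 0, 0],
    [0, 0, 0, 0],
    [0, 0, 0, 0],
    [0, 0, 0, 0],
    [0, 0, 20, 0],
    [0, 0, 50, 0],
    [0, 0, 90, 0],
    [0, 0, 100, 0],
    [0, -30, 100, 0],
    [-40, -100, 100, 0],
    [-100, -300, 100, 0],
    [-100, -300, 100, 0],
    [-100, -300, 100, 0],
    [-100, -300, 100, 0],
    [-100, -300, 100, 0],
    [-100, -300, 100, 0],
    [-100, -300, 100, 0],
    [-100, -300, 100, 0]
  ],
  "hand": 40
}}

```text
time: 52.82
tool_pos: [460.7, -180.2, 196.8]
tcp_rot: [1.837, 1.509, -3.055]
contact_force: [0.1, 0.3, 0.1]
grip_width: 40.2
```

```bash
python3 -c "
from h import *
report()
im=snap('top');p=cv2.resize(im[190:290,160:300],None,fx=2.8,fy=2.8,interpolation=2)
im=snap('side');q=cv2.resize(im[150:250,270:410],None,fx=2.8,fy=2.8,interpolation=2)
cv2.imwrite('pics/s10.png',np.hstack([p,q])[:,:,::-1])
a=np.radians(80);u=np.array([np.cos(a),np.sin(a),0]);v=np.array([-u[1],u[0],0]);c=np.array([567,159,0])
P=[c+x*u+y*v+[0,0,z] for x,y,z in((-38.8,-26,108.3),(-38.8,26,108.3),(-83,-60,80),(-83,60,80),(83,-60,80),(83,60,80))]
print(((proj('top',P)-[160,190])*2.8).round().tolist(),((proj('side',P)-[270,150])*2.8+[392,0]).round().tolist())"
```

```text
t 52.8 tcp [ 460.7 -180.2  196.8] jaw 79.7 xaxis [-0.061 -0.005 -0.998] q6 -1.88 w 40.2 F [0.1 0.3 0.1]
stone c(536.5,-275.8) long 61.9 L205 W47
[[212.0, 112.0], [199.0, 178.0], [280.0, 85.0], [252.0, 235.0], [73.0, 50.0], [42.0, 199.0]] [[581.0, 132.0], [528.0, 126.0], [608.0, 186.0], [485.0, 172.0], [630.0, 95.0], [519.0, 83.0]]
```

View pics/s10.png

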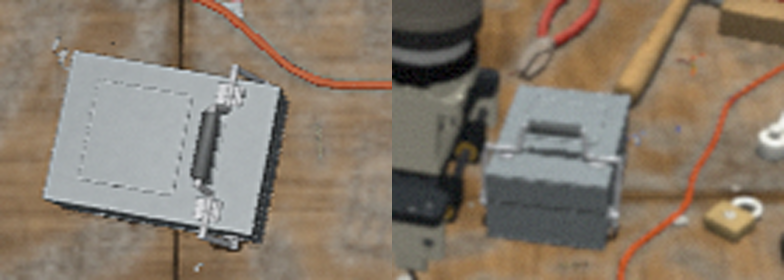

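```bash
python3 -c "
from plant import *
print(close_job())"
```

```text
the job is handed in; nothing more can be done
None
```

All six stones are in one flat pile lengthwise in the case. The lid is shut and the wire bail is snapped over center across it. I handed the job in with the robot's clock at about 53 s of the 210 s; it gives no verdict.

**What my last checks showed**
- **Bail and lid:** in the final top view the bail's grip was within about 3 px (in a 2.8x crop) of where it should be when clamped. The lid's corners matched the 80 mm shut height.
- **Pile:** in the view before closing the lid the pile looked square and centred. I have no view of it after the lid closed.
- **Robot:** it was clear of everything, with the force reading near zero.
- **Flashlight, tape measure and padlock:** I never went near them, but I did not measure their positions at the end.

**What went wrong on the way**
- The fifth stone first landed about 7 mm too far toward the hinge, because I used a position reading taken while the arm was still moving. I picked it up again, moved it back and confirmed it with a picture.
- During that check the last joint ran to its limit (-3.10 of -3.11 rad). This left the tool tilted about 4 degrees for the rest of the job, with no visible effect on the later grasps and placings.
- I judged the lid fully down before swinging the bail from the picture only, not from a measured angle.

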